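Set the vortex mixer three clicks up from its stop

ROBOT

A 6-joint arm with a two-finger parallel gripper is mounted at the origin on the work surface. World frame = base frame: x ahead of the robot, y to its left, z up, the work surface at z = 0. Lengths are in m, angles in rad, forces in N, time in s.
With the tool pointing down it reaches from about 0.35 to 0.8 m from the base axis. Payload 7.3 kg.
Tool frame: the origin (TCP) lies at the very end of the fingers, on their centre line; the grasp point (between the pads) lies 19 mm behind it; y points along the fingers, x is the direction in which the jaws open and shut, and the axes are right-handed (so a half turn about y gives the same grasp; the last joint's range is limited). The gripper opens to 85 mm and grips with 20 to 120 N. Pads are 22 mm wide; open, the fingers measure 114 mm over their backs; the gripper's body (76 mm by 85 mm) begins 54 mm behind the grasp point. The pads swing forward as they close: fully open they stand 13 mm farther back than shut.
Start: joints at [1.185, 0.342, 1.524, -0, 1.275, -0.146], TCP at [0.125, 0.51, 0.231] pointing down, gripper open.
Joint ranges: [-2.53, 2.53], [-0.77, 2.02], [0.04, 2.7], [-1, 4.14], [0.28, 2.66], [-3.11, 3.11]. Speed limits (rad/s): [2.57, 2.57, 3.14, 3.14, 3.14, 3.14].

INTERFACE

Orientations are given as [roll, pitch, yaw] about the fixed x, y, z axes, in that order (R = Rz(yaw) Ry(pitch) Rx(roll)).
In Python, from cell import robot gives the robot as it stands.
- The arm moves only by the tool step_arm, never from a script. Its argument "rows" is a list of rows, each an object with "offset": the shift along the tool's x, y, z in m, a list of three; "dr": the turn, a rotation vector about the tool's x, y, z in degrees, a list of three. In form: [{"offset": [dx, dy, dz], "dr": [rx, ry, rz]}, ...]. A call has 1 to 20 rows; each row is the pose to reach, as a shift and turn from the pose commanded when the call began, along the tool's axes at that moment; what a row does not reach only later rows make up. A row lasts 1/12 s, in which the tool goes at most 41.7 mm and 7.16 degrees, less where a joint would pass 70% of its speed; a pose out of reach is approached as far as the arm can. A call with a gripper value outside its range is refused whole. "jaw" is the closure in counts, from 0 (fully open) to 255 (shut), set as the call begins (left out, the last holds). The fingers move at their own pace and stop on an object; the grip force is fixed at half the most. Time passes only in rows, so rows that repeat a pose let the fingers close. It gives the time, the measured TCP pose, the force and the opening at its end, in the units of the state.
- robot.get_obs(): the state, without advancing time (a new reading comes with each control period).
- robot.get_image(name): name is "scene" or "top" or "wrist"; returns the picture (420x560x3 uint8, blue, green, red); there is no depth.
- robot.calibration(name): a dict with "K" (3x3 intrinsics, pixels), "rvec" (rotation vector, rad) and "tvec" (3), from world to camera coordinates, as OpenCV has them; the wrist camera has in their place "mount" (4x4, takes a point from camera to tool coordinates, whose origin is the TCP and whose axes are the tool frame's). Camera axes: x right, y down, z forward; pixel columns grow to the right and rows downward; lengths in m; the calibration is good to about 2 mm. A picture is of the moment at which its call begins: read the wrist's pose just before it. calibration takes no time and is no camera call.
- robot.job_done(): hands the job in, once; it reports no verdict.
The state is a dict: "time_s": time; "qpos": joint angles; "dq": joint speeds; "effort": joint torques, N m; "eef_pos": TCP position; "tool_rot": TCP orientation; "wrist_force": force on the tool from outside, world axes, zero at the start; "wrist_torque": the same for the moment, N m; "grip_width": finger opening in m.
Only numpy, scipy, OpenCV 4.12 (cv2) and the standard library are available. Lean on these libraries where they do the work, as an engineer would, in place of code of your own. Each camera call takes 0.05 s, during which the arm holds its last target.

TASK

Set the speed of the blue vortex mixer with its blank black selector knob: first turn the knob fully back, anticlockwise seen from above, to its end stop, then turn it three clicks clockwise and let go. Do not turn the identical knob on the white block heater.

Things in the scene. Friction and masses are not known exactly. Their poses are not given: they have to be found in the camera images.
- mixer: Blue vortex mixer, 200 x 150 mm, fixed to the table. Origin under its centre, x along its 200 mm, away from the robot at yaw 0. Its flat front deck, 55 mm high, carries the knob 45 mm to -x of the origin; a tower 95 mm high begins 25 mm to +x of the origin, with a black rubber cup up to 117 mm.
- selector_grip (a point): The mixer's selector: blank black bar knob, its upright bar 44 mm long, 14 mm thick, 36 mm tall, on a round flange 48 mm across. Point on the vertical turning axis, 18 mm below the bar's top, 24 mm above the flange, 34 mm above the deck. It turns with the knob: x along the bar, z up. Pinch the bar across its 14 mm.
- selector (a joint): Angle of the mixer's selector, rad: 0 at its anticlockwise stop (seen from above), growing clockwise to a stop at 1.571. Sprung clicks at 0, 0.393, 0.785, 1.178 (three clicks), 1.571. At 0.785 the bar lies along the mixer's x. Starts at click 1, 2 or 3. Turning takes up to 0.1 N m; let go between clicks, it falls into the nearer one.
- heater_selector (a joint): The same for the identical black knob on the white block heater (200 x 150 mm, same deck, silver block with holes on top, fixed to the table), which stands to the left or right of the mixer. It stands on its second click (0.785 rad) and is to stay there.

How it is judged:
On the way:
1. the mixer's selector is turned back to its anticlockwise end stop (value of joint selector below 0.17 rad), for 0.1 s.
At the end, for the whole second after the job is handed in: The mixer's selector rests, released, on the third click from its anticlockwise stop (1.178 rad, within 10 degrees), and the heater's selector is still on its second click (0.785 rad, within 10 degrees) (value of joint selector between 1.0031 and 1.3531 rad and velocity of joint selector between -0.1 and 0.1 rad/s and value of joint heater_selector between 0.6 and 0.97 rad); the robot touches nothing.
It fails at once if the heater's selector is turned by half a click or more (value of joint heater_selector below 0.58 rad or value of joint heater_selector above 0.99 rad).
It also fails if it takes over 38 s, if anything falls off the work surface, if the arm or the gripper's body presses on something with over 40 N, if the wrist force passes 120 N, or if a joint passes its speed limit or range.

## Working session

There is one attempt and no reset: what is moved stays moved. The work goes in short steps, Python scripts to look and compute and a tool call to move; the robot and the scene stay as the last step left them, time stands still between calls to the robot, and variables do not carry over. Pictures are saved under pics/ and viewed, and the job is handed in when it is done.

Besides the shell and the picture viewer there is one more tool, called after "Call:" by a JSON object that holds its "api" and its "payload", one argument or row to a line. step_arm: Moves the arm, as the interface text tells. Its arguments: {"type":"object","properties":{"rows":{"type":"array","items":{"type":"object","properties":{"offset":{"type":"array","items":{"type":"number"}},"dr":{"type":"array","items":{"type":"number"}}}}},"jaw":{"type":"number"}},"required":["rows"]}

```bash
mkdir -p pics; ls; python3 - <<'E'
from cell import robot
import cv2
o=robot.get_obs();print(o)
for n in("scene","top"):
    cv2.imwrite(f"pics/{n}0.png",robot.get_image(n))
    print(n,robot.calibration(n))
print(robot.calibration("wrist"))
E
```

```text
pics
{'time_s': 0.0, 'qpos': array([ 1.18500825e+00,  3.42689063e-01,  1.52504876e+00,  1.25873469e-05,
        1.27540041e+00, -1.45992291e-01]), 'dq': array([ 1.27764967e-04, -4.26344181e-04,  6.17797781e-04, -3.17546189e-05,
        3.76066164e-04,  1.12476246e-03]), 'effort': array([-1.95995008e-04, -4.33685160e+01, -2.46015233e+01, -7.47086506e-05,
        7.86735473e-03,  1.99532303e-05]), 'eef_pos': array([0.12450243, 0.50959592, 0.23063236]), 'tool_rot': array([-1.57055958e+00,  1.52738672e-03,  1.33099705e+00]), 'wrist_force': array([ 0.54107967, -1.02076379,  0.47197627]), 'wrist_torque': array([-0.02147253, -0.01054206, -0.0009331 ]), 'grip_width': 0.08550334955024516}
scene {'K': array([[440.95337769,   0.        , 282.6900842 ],
       [  0.        , 440.95337769, 210.52870669],
       [  0.        ,   0.        ,   1.        ]]), 'rvec': array([ 0.65508895,  2.43188514, -1.35943849]), 'tvec': array([ 0.51288911, -0.06568662,  1.18928129])}
top {'K': array([[450.728852  ,   0.        , 283.49137594],
       [  0.        , 450.728852  , 210.94511935],
       [  0.        ,   0.        ,   1.        ]]), 'rvec': array([ 2.12131798, -2.15343876,  0.17400911]), 'tvec': array([4.04502067e-04, 5.77369958e-01, 7.31357821e-01])}
{'K': array([[351.37385009,   0.        , 286.16020317],
       [  0.        , 351.37385009, 204.84760181],
       [  0.        ,   0.        ,   1.        ]]), 'mount': array([[ 9.99999821e-01,  4.15807660e-04,  4.30095086e-04,
         2.71342822e-04],
       [-2.80621350e-04, -3.08894198e-01,  9.51096365e-01,
        -1.42299933e-01],
       [ 5.28327030e-04, -9.51096316e-01, -3.08894026e-01,
         7.85067494e-02],
       [ 0.00000000e+00,  0.00000000e+00,  0.00000000e+00,
         1.00000000e+00]])}
```

View pics/scene0.png

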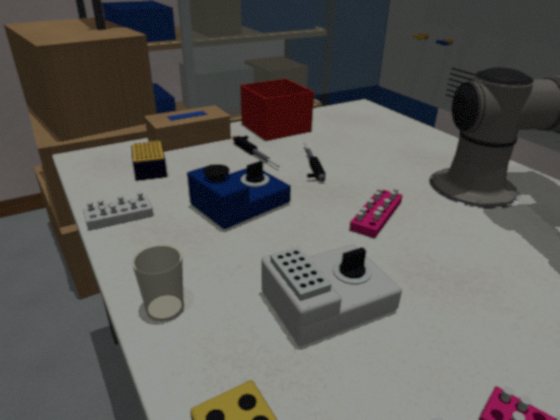

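View pics/top0.png

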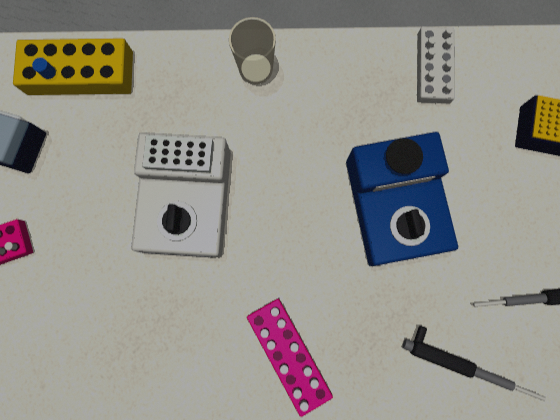

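The top view shows the white heater's knob at about (178,220) and the blue mixer's knob at about (410,225). The mixer is slightly rotated. Next I'll measure the ring, the bar and the body edges.

```bash
cat > h.py <<'E'
import numpy as np,cv2
from cell import robot
def ray(name,uv,z):
    c=robot.calibration(name);R=cv2.Rodrigues(c["rvec"])[0];C=-R.T@c["tvec"]
    d=R.T@np.linalg.inv(c["K"])@np.array([uv[0],uv[1],1.]);return C+d*(z-C[2])/d[2]
def proj(name,p):
    c=robot.calibration(name);return cv2.projectPoints(np.float64([p]),c["rvec"],c["tvec"],c["K"],None)[0][0,0]
E
python3 - <<'E'
from h import *
im=cv2.imread("pics/top0.png")
cv2.imwrite("pics/topz.png",cv2.resize(im[120:280,335:475],None,fx=4.2,fy=3.7*4.2/3.7*0.89,interpolation=cv2.INTER_CUBIC)[:600])
hsv=cv2.cvtColor(im,cv2.COLOR_BGR2HSV)
sub=np.zeros(im.shape[:2],np.uint8);sub[120:280,335:475]=1
# ring: white in roi of knob
roi=np.zeros_like(sub);roi[200:250,385:437]=1
ring=((hsv[...,2]>130)&(hsv[...,1]<70)&(roi>0)).astype(np.uint8)
c=max(cv2.findContours(ring,0,2)[0],key=cv2.contourArea)
e=cv2.fitEllipse(cv2.convexHull(c));print("ring",e,ray("top",e[0],.065))
blk=((hsv[...,2]<60)&(roi>0)).astype(np.uint8)
c=max(cv2.findContours(blk,0,2)[0],key=cv2.contourArea)
print("bar",cv2.minAreaRect(c),cv2.contourArea(c))
blue=((hsv[...,1]>120)&(hsv[...,0]>100)&(hsv[...,0]<130)&(hsv[...,2]>80)&(sub>0)).astype(np.uint8)
blue=cv2.morphologyEx(blue,cv2.MORPH_OPEN,np.ones((3,3)))
h=cv2.convexHull(np.vstack(cv2.findContours(blue,0,2)[0]))
a=cv2.approxPolyDP(h,3,True)[:,0];print(a.tolist())
for p in a: print(p,ray("top",p,.055)[:2].round(4),ray("top",p,.095)[:2].round(4))
E
```

```text
ring ((409.8169250488281, 225.38182067871094), (38.43128204345703, 40.194183349609375), 139.4854736328125) [ 0.54662883 -0.21963091  0.065     ]
bar ((410.3000183105469, 225.1000213623047), (27.280027389526367, 27.280029296875), 63.43495178222656) 587.5
[[457, 248], [375, 263], [359, 196], [354, 148], [438, 133], [447, 166]]
[457 248] [ 0.5083 -0.2996] [ 0.5053 -0.2842]
[375 263] [ 0.4853 -0.1603] [ 0.4835 -0.1522]
[359 196] [ 0.6    -0.1383] [ 0.5922 -0.1314]
[354 148] [ 0.6856 -0.1331] [ 0.6733 -0.1265]
[438 133] [ 0.7106 -0.2818] [ 0.697  -0.2673]
[447 166] [ 0.6507 -0.2932] [ 0.6403 -0.2782]
```

View pics/topz.png

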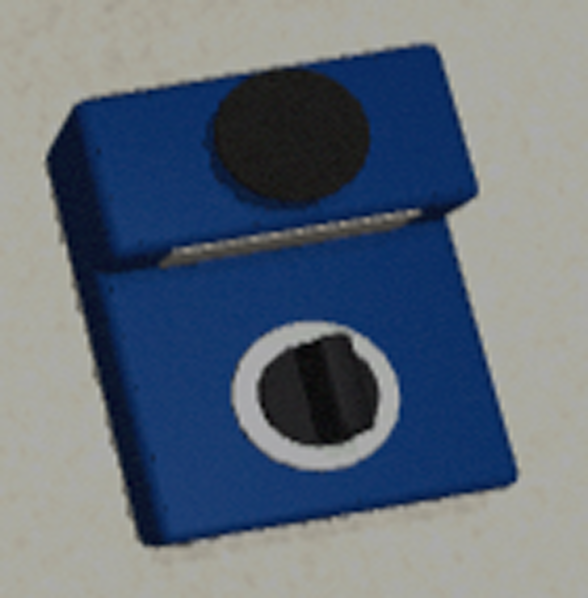

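Call:
{"api": "step_arm", "payload": {
  "rows": [
    {"offset":[-0.231,0,-0.36],"dr":[0,-24,0]},
    {"offset":[-0.231,0,-0.36],"dr":[0,-24,0]},
    {"offset":[-0.231,0,-0.36],"dr":[0,-24,0]},
    {"offset":[-0.231,0,-0.36],"dr":[0,-24,0]},
    {"offset":[-0.231,0,-0.36],"dr":[0,-24,0]},
    {"offset":[-0.231,0,-0.36],"dr":[0,-24,0]},
    {"offset":[-0.231,0,-0.36],"dr":[0,-24,0]},
    {"offset":[-0.231,0,-0.36],"dr":[0,-24,0]},
    {"offset":[-0.231,0,-0.36],"dr":[0,-24,0]},
    {"offset":[-0.231,0,-0.36],"dr":[0,-24,0]},
    {"offset":[-0.231,0,-0.36],"dr":[0,-24,0]}
  ]
}}

```text
time_s: 1.02
eef_pos: [0.4216, 0.1971, 0.2311]
tool_rot: [-1.571, 0.001, 1.748]
wrist_force: [0.7, 1.0, -0.1]
grip_width: 0.0851
```

Call:
{"api": "step_arm", "payload": {
  "rows": [
    {"offset":[-0.4325,0,-0.05]},
    {"offset":[-0.4325,0,-0.05]},
    {"offset":[-0.4325,0,-0.05]},
    {"offset":[-0.4325,0,-0.05]},
    {"offset":[-0.4325,0,-0.05]},
    {"offset":[-0.4325,0,-0.05]},
    {"offset":[-0.4325,0,-0.05]},
    {"offset":[-0.4325,0,-0.05]},
    {"offset":[-0.4325,0,-0.05]},
    {"offset":[-0.4325,0,-0.05]},
    {"offset":[-0.4325,0,-0.05]},
    {"offset":[-0.4325,0,-0.05]},
    {"offset":[-0.4325,0,-0.05]}
  ]
}}

```text
validation failed for argument at $.ro...
```

```bash
python3 - <<'E'
from h import *
import json
o=robot.get_obs();im=robot.get_image("wrist");cv2.imwrite("pics/w1.png",im)
json.dump([list(o['eef_pos']),list(o['tool_rot'])],open("w1.json","w"));print(o['eef_pos'],o['tool_rot'],o['qpos'])
E
```

```text
[0.42164606 0.1971101  0.23110354] [-1.57114011e+00  7.67500462e-04  1.74765398e+00] [ 2.72946375e-01  2.33069987e-01  1.67883688e+00 -8.45748082e-04
  1.22941733e+00 -1.47442470e+00]
```

View pics/w1.png

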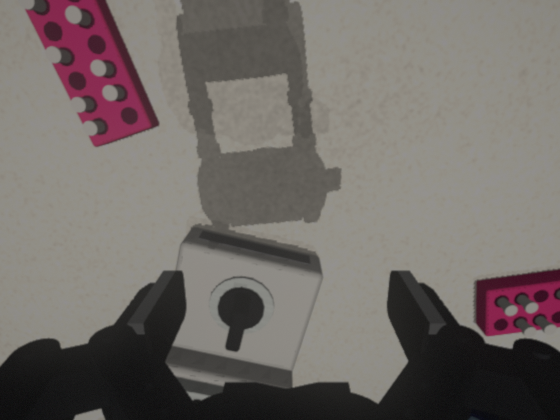

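The move was refused because `dr` is required. This wrist picture shows the white heater below, with its knob at about (240,310). I'll resend the move.

Call:
{"api": "step_arm", "payload": {
  "rows": [
    {"offset":[-0.4325,0,-0.05],"dr":[0,0,0]},
    {"offset":[-0.4325,0,-0.05],"dr":[0,0,0]},
    {"offset":[-0.4325,0,-0.05],"dr":[0,0,0]},
    {"offset":[-0.4325,0,-0.05],"dr":[0,0,0]},
    {"offset":[-0.4325,0,-0.05],"dr":[0,0,0]},
    {"offset":[-0.4325,0,-0.05],"dr":[0,0,0]},
    {"offset":[-0.4325,0,-0.05],"dr":[0,0,0]},
    {"offset":[-0.4325,0,-0.05],"dr":[0,0,0]},
    {"offset":[-0.4325,0,-0.05],"dr":[0,0,0]},
    {"offset":[-0.4325,0,-0.05],"dr":[0,0,0]},
    {"offset":[-0.4325,0,-0.05],"dr":[0,0,0]},
    {"offset":[-0.4325,0,-0.05],"dr":[0,0,0]},
    {"offset":[-0.4325,0,-0.05],"dr":[0,0,0]}
  ]
}}

```text
time_s: 2.15
eef_pos: [0.5454, -0.2171, 0.2302]
tool_rot: [-1.569, -0.002, 1.748]
wrist_force: [-0.7, 0.3, -0.6]
grip_width: 0.0854
```

```bash
python3 - <<'E'
from h import *
import json
o=robot.get_obs();im=robot.get_image("wrist");cv2.imwrite("pics/w2.png",im)
json.dump([list(o['eef_pos']),list(o['tool_rot'])],open("w2.json","w"));print(o['eef_pos'],o['tool_rot'],o['qpos'])
E
```

```text
[ 0.54535388 -0.217115    0.23021603] [-1.56944105e+00 -1.64847091e-03  1.74796146e+00] [-5.09633641e-01  4.58604406e-01  1.34571474e+00  4.26775157e-04
  1.33936677e+00 -2.25769454e+00]
```

View pics/w2.png

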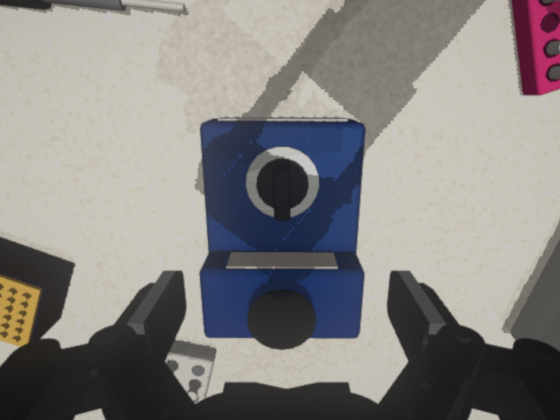

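```bash
cat >> h.py <<'E'
from scipy.spatial.transform import Rotation as Ro
def wray(js,uv,z):
    c=robot.calibration("wrist");R=Ro.from_euler("xyz",js[1]).as_matrix()
    M=c["mount"];C=np.array(js[0])+R@M[:3,3]
    d=R@M[:3,:3]@np.linalg.inv(c["K"])@np.array([uv[0],uv[1],1.]);return C+d*(z-C[2])/d[2]
E
python3 - <<'E'
from h import *
import json
js=json.load(open("w2.json"));im=cv2.imread("pics/w2.png")
z=cv2.resize(im[130:240,225:340],None,fx=5,fy=5,interpolation=cv2.INTER_CUBIC);z=cv2.convertScaleAbs(z,alpha=2.5)
cv2.imwrite("pics/w2z.png",z)
hsv=cv2.cvtColor(im,cv2.COLOR_BGR2HSV)
r=np.zeros(im.shape[:2],bool);r[140:225,240:325]=1
ring=((hsv[...,1]<70)&(hsv[...,2]>90)&r).astype(np.uint8)
c=max(cv2.findContours(ring,0,2)[0],key=cv2.contourArea);e=cv2.fitEllipse(cv2.convexHull(c))
print(e,wray(js,e[0],.065),wray(js,e[0],.055))
for uv in [(e[0][0]-e[1][0]/2,e[0][1]),(e[0][0]+e[1][0]/2,e[0][1])]: print(wray(js,uv,.055))
for uv in [(203,122),(363,122),(210,250),(358,250)]: print(uv,wray(js,uv,.055))
E
```

```text
((282.18231201171875, 181.76649475097656), (71.95977020263672, 73.2348861694336), 83.32654571533203) [ 0.54529951 -0.22040432  0.065     ] [ 0.54780054 -0.2200533   0.055     ]
[ 0.55369889 -0.25299239  0.055     ]
[ 0.54189972 -0.1871004   0.055     ]
(203, 122) [ 0.50666606 -0.29822931  0.055     ]
(363, 122) [ 0.48172442 -0.15921643  0.055     ]
(210, 250) [ 0.62892727 -0.27838935  0.055     ]
(358, 250) [ 0.60313213 -0.13397423  0.055     ]
```

View pics/w2z.png

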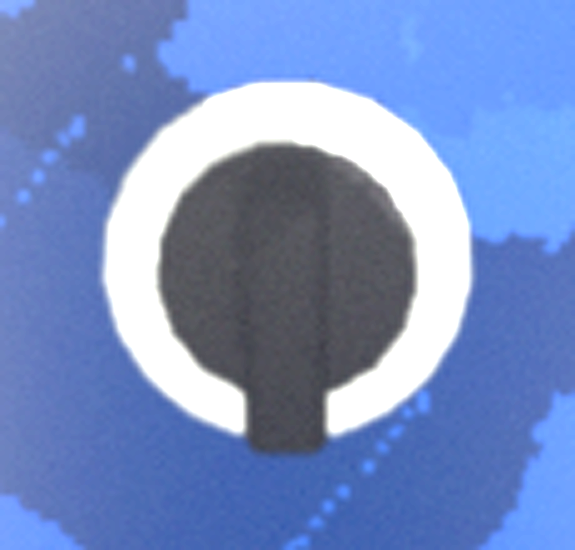

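The bar lies along the mixer's x, which is click 2 at 0.785, and it lines up with the tool axis to about 1°. The axis is near (0.548, -0.2205). I'll descend to it now.

Call:
{"api": "step_arm", "payload": {
  "rows": [
    {"offset":[-0.0038,0.03,-0.0021],"dr":[0,0,0]},
    {"offset":[-0.0038,0.065,-0.0021],"dr":[0,0,0]},
    {"offset":[-0.0038,0.1,-0.0021],"dr":[0,0,0]},
    {"offset":[-0.0038,0.13,-0.0021],"dr":[0,0,0]},
    {"offset":[-0.0038,0.15,-0.0021],"dr":[0,0,0]},
    {"offset":[-0.0038,0.157,-0.0021],"dr":[0,0,0]},
    {"offset":[-0.0038,0.157,-0.0021],"dr":[0,0,0]},
    {"offset":[-0.0038,0.157,-0.0021],"dr":[0,0,0]}
  ]
}}

```text
time_s: 2.87
eef_pos: [0.5491, -0.2192, 0.0754]
tool_rot: [-1.572, 0.001, 1.751]
wrist_force: [0.8, -0.2, 0.5]
grip_width: 0.0856
```

```bash
python3 - <<'E'
from h import *
o=robot.get_obs();im=robot.get_image("wrist");cv2.imwrite("pics/w3.png",im)
print(o['eef_pos'],o['tool_rot'],o['wrist_force'])
E
```

```text
[ 0.54906887 -0.21922181  0.07539207] [-1.57176300e+00  5.83106403e-04  1.75108903e+00] [ 0.82989479 -0.15813033  0.53372814]
```

View pics/w3.png

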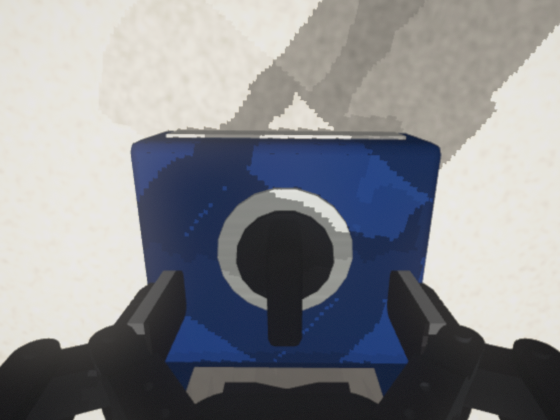

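The bar (about 270–301 px) is centred between the fingers, so I'll close on it.

Call:
{"api": "step_arm", "payload": {
  "jaw": 255,
  "rows": [
    {"offset":[0,0.003,0],"dr":[0,0,0]},
    {"offset":[0,0.003,0],"dr":[0,0,0]},
    {"offset":[0,0.003,0],"dr":[0,0,0]},
    {"offset":[0,0.003,0],"dr":[0,0,0]},
    {"offset":[0,0.003,0],"dr":[0,0,0]},
    {"offset":[0,0.003,0],"dr":[0,0,0]},
    {"offset":[0,0.003,0],"dr":[0,0,0]},
    {"offset":[0,0.003,0],"dr":[0,0,0]},
    {"offset":[0,0.003,0],"dr":[0,0,0]},
    {"offset":[0,0.003,0],"dr":[0,0,0]},
    {"offset":[0,0.003,0],"dr":[0,0,0]},
    {"offset":[0,0.003,0],"dr":[0,0,0]}
  ]
}}

```text
time_s: 3.92
eef_pos: [0.5486, -0.2201, 0.0716]
tool_rot: [-1.571, 0.0, 1.75]
wrist_force: [-1.7, -1.3, 5.5]
grip_width: 0.0129
```

Call:
{"api": "step_arm", "payload": {
  "rows": [
    {"offset":[0,0,0],"dr":[0,-5,0]},
    {"offset":[0,0,0],"dr":[0,-10,0]},
    {"offset":[0,0,0],"dr":[0,-15,0]},
    {"offset":[0,0,0],"dr":[0,-20,0]},
    {"offset":[0,0,0],"dr":[0,-25,0]},
    {"offset":[0,0,0],"dr":[0,-30,0]},
    {"offset":[0,0,0],"dr":[0,-35,0]},
    {"offset":[0,0,0],"dr":[0,-40,0]},
    {"offset":[0,0,0],"dr":[0,-43,0]},
    {"offset":[0,0,0],"dr":[0,-45,0]},
    {"offset":[0,0,0],"dr":[0,-45,0]},
    {"offset":[0,0,0],"dr":[0,-45,0]},
    {"offset":[0,0,0],"dr":[0,-45,0]}
  ]
}}

```text
time_s: 5.0
eef_pos: [0.5482, -0.2195, 0.0716]
tool_rot: [-1.571, -0.001, 2.534]
wrist_force: [-3.0, 1.6, 7.1]
grip_width: 0.013
```

```bash
python3 - <<'E'
from h import *
o=robot.get_obs();im=robot.get_image("wrist");cv2.imwrite("pics/w4.png",im);cv2.imwrite("pics/t4.png",robot.get_image("top"))
print(o)
E
```

```text
{'time_s': 5.0, 'qpos': array([-5.10923283e-01,  6.23114926e-01,  1.53433784e+00,  7.94135370e-04,
        9.85092054e-01, -3.04568752e+00]), 'dq': array([-0.00066392,  0.00080197, -0.00179842,  0.00012039,  0.00046761,
        0.00140334]), 'effort': array([  0.09795148, -49.36141849, -20.25898755,  -0.2321089 ,
        -1.03172366,  -0.41687281]), 'eef_pos': array([ 0.54818005, -0.21947107,  0.07160348]), 'tool_rot': array([-1.57136345e+00, -1.01126091e-03,  2.53432522e+00]), 'wrist_force': array([-2.97349332,  1.61071498,  7.09591544]), 'wrist_torque': array([ 0.25846452,  0.48576329, -0.40640284]), 'grip_width': 0.013040090410225767}
```

View pics/w4.png

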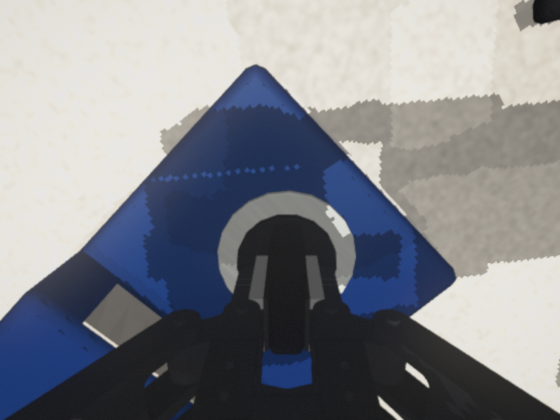

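The bar sits square between the pads after the 45° turn. The −0.41 N m of wrist torque is more than the knob's own 0.1 N m, so it is on the end stop. Next I turn three clicks clockwise (67.5°).

Call:
{"api": "step_arm", "payload": {
  "rows": [
    {"offset":[0,0,0],"dr":[0,5,0]},
    {"offset":[0,0,0],"dr":[0,10,0]},
    {"offset":[0,0,0],"dr":[0,15,0]},
    {"offset":[0,0,0],"dr":[0,20,0]},
    {"offset":[0,0,0],"dr":[0,25,0]},
    {"offset":[0,0,0],"dr":[0,30,0]},
    {"offset":[0,0,0],"dr":[0,35,0]},
    {"offset":[0,0,0],"dr":[0,40,0]},
    {"offset":[0,0,0],"dr":[0,45,0]},
    {"offset":[0,0,0],"dr":[0,50,0]},
    {"offset":[0,0,0],"dr":[0,55,0]},
    {"offset":[0,0,0],"dr":[0,60,0]},
    {"offset":[0,0,0],"dr":[0,64,0]},
    {"offset":[0,0,0],"dr":[0,67.5,0]},
    {"offset":[0,0,0],"dr":[0,67.5,0]},
    {"offset":[0,0,0],"dr":[0,67.5,0]},
    {"offset":[0,0,0],"dr":[0,67.5,0]}
  ]
}}

```text
time_s: 6.52
eef_pos: [0.5486, -0.2205, 0.0716]
tool_rot: [-1.571, 0.001, 1.359]
wrist_force: [-2.5, -2.6, 5.8]
grip_width: 0.0133
```

```bash
python3 - <<'E'
from h import *
o=robot.get_obs();im=robot.get_image("wrist");cv2.imwrite("pics/w5.png",im)
print(o['tool_rot'],o['wrist_torque'],o['wrist_force'],o['grip_width'])
E
```

```text
[-1.57148955e+00  7.83458565e-04  1.35890035e+00] [-0.40991171  0.3546806   0.02780385] [-2.45059396 -2.59010745  5.77358879] 0.013348341826658314
```

View pics/w5.png

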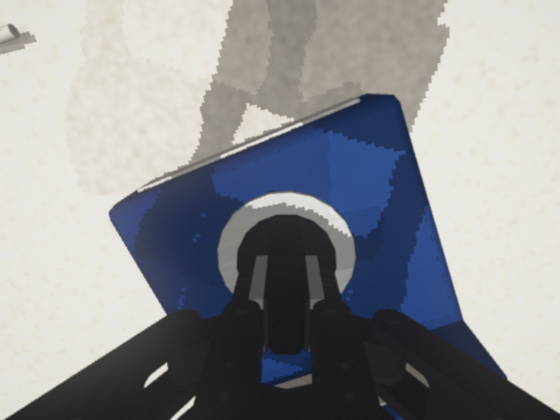

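The bar is still square in the grip, at tool yaw 1.359, which corresponds to about 1.178 rad. I'll release, let the fingers open, and then rise.

Call:
{"api": "step_arm", "payload": {
  "jaw": 0,
  "rows": [
    {"offset":[0,0,0],"dr":[0,0,0]},
    {"offset":[0,0,0],"dr":[0,0,0]},
    {"offset":[0,0,0],"dr":[0,0,0]},
    {"offset":[0,0,0],"dr":[0,0,0]},
    {"offset":[0,0,0],"dr":[0,0,0]},
    {"offset":[0,0,0],"dr":[0,0,0]},
    {"offset":[0,0,0],"dr":[0,0,0]},
    {"offset":[0,0,0],"dr":[0,0,0]},
    {"offset":[0,-0.02,0],"dr":[0,0,0]},
    {"offset":[0,-0.05,0],"dr":[0,0,0]},
    {"offset":[0,-0.08,0],"dr":[0,0,0]},
    {"offset":[0,-0.11,0],"dr":[0,0,0]},
    {"offset":[0,-0.14,0],"dr":[0,0,0]},
    {"offset":[0,-0.16,0],"dr":[0,0,0]},
    {"offset":[0,-0.16,0],"dr":[0,0,0]},
    {"offset":[0,-0.16,0],"dr":[0,0,0]}
  ]
}}

```text
time_s: 7.9
eef_pos: [0.5489, -0.2201, 0.2324]
tool_rot: [-1.573, 0.001, 1.357]
wrist_force: [0.3, 0.5, 0.3]
grip_width: 0.086
```

```bash
python3 - <<'E'
from h import *
o=robot.get_obs();im=robot.get_image("wrist");cv2.imwrite("pics/w6.png",im)
z=cv2.convertScaleAbs(cv2.resize(im[130:240,225:340],None,fx=5,fy=5,interpolation=cv2.INTER_CUBIC),alpha=2.5)
t=robot.get_image("top");cv2.imwrite("pics/t6.png",t)
cv2.imwrite("pics/w6z.png",z)
print(o['eef_pos'],o['tool_rot'],o['wrist_force'],o['grip_width'])
E
```

```text
[ 0.5488801  -0.22010431  0.23241506] [-1.57336245e+00  6.71456730e-04  1.35728173e+00] [0.25205014 0.52597974 0.29572219] 0.08595969925613202
```

View pics/w6.png

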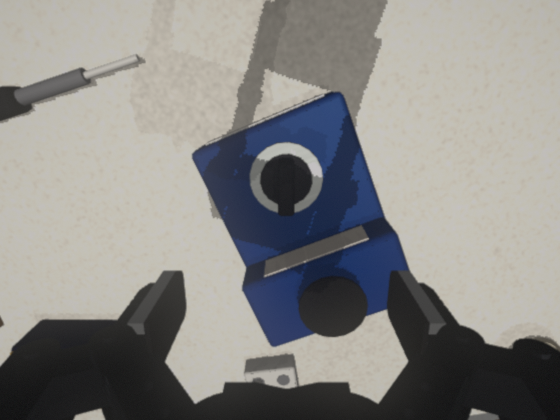

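View pics/w6z.png

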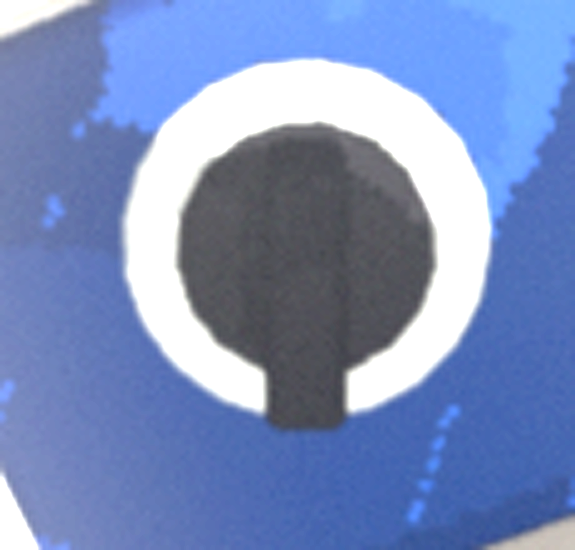

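View pics/t6.png

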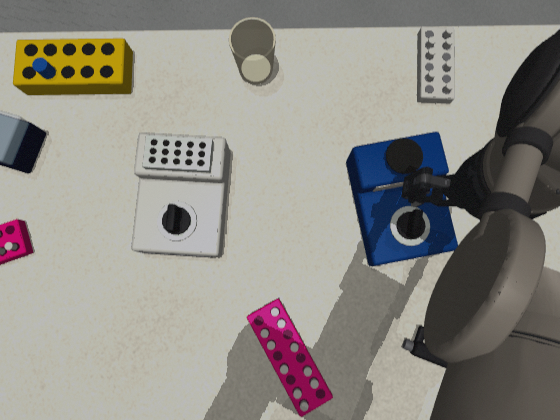

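The bar now stands about 22° clockwise of the mixer's x (upright at about (286,200) in the wrist view). That is click 3, and the heater's knob at (178,220) looks unchanged.

```bash
python3 -c "
from cell import robot
print(robot.job_done())"
```

```text
the job is handed in; nothing more can be done
None
```

The mixer's selector is set to the third click, and I handed the job in after about 8 s of the 38 s allowed; no verdict was reported.

- **Turning:** I found the knob on its second click and pinched the bar. I turned it 45° anticlockwise to the end stop, where the wrist torque reached about 0.4 N m against the knob's own 0.1 N m. Then I turned it 67.5° clockwise, released it and rose clear.
- **Last checks:** The bar rests about 22.4° clockwise of the mixer's x, which is about 1.18 rad (click 3). The gripper is open about 125 mm above the bar's top, with wrist force under 1 N. The heater's knob looked unchanged in the top view, and I never touched it.
- **Problems:** One move was refused because I left out `dr`, and I sent it again. No check failed. The camera views placed the knob's axis within about 3 mm of each other.

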